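# Face up a row of sample bottles against the locating rail with a ruler

## Robot

A 7-joint arm with a two-finger parallel gripper is mounted at the origin on the work surface. World frame = base frame: x ahead of the robot, y to its left, z up, the work surface at z = 0. Lengths are in m, angles in rad, forces in N, time in s.
With the tool pointing down it reaches from about 0.425 to 0.925 m from the base axis. Payload 6.8 kg.
Tool frame: the origin (TCP) lies at the very end of the fingers, on their centre line; the grasp point (between the pads) lies bot.tcp_to_grasp behind it (bot.tcp_to_grasp is the distance from the TCP to the grasp point, in m); z points along the fingers, y is the line along which they close (so a half turn about z gives the same grasp; the last joint's range is limited). The gripper opens to 85 mm and grips with 20 to 120 N. Pads are 22 mm wide; open, the fingers measure 114 mm over their backs; the gripper's body (76 mm by 85 mm) begins 54 mm behind the grasp point. The pads swing forward as they close: fully open they stand 13 mm farther back than shut.
Start: joints at [-1.249, 0.477, 0.022, 1.555, -0.011, 1.109, -0.083], TCP at [0.281, 0.614, 0.231] pointing down, gripper open.
Joint ranges: [-2.96, 2.96], [-0.34, 2.1], [-1.41, 1.46], [0.24, 2.44], [-1.37, 4.51], [0.17, 1.92], [-2.96, 2.96]. Speed limits (rad/s): [2.39, 2.39, 3.14, 3.14, 3.14, 3.14, 3.14].

## Interface

Orientations are given as a unit quaternion [w, x, y, z].
In Python, from station import bot gives the robot as it stands.
- The arm moves only by the tool servo_tool, never from a script. Its argument "motion" is a list that holds one entry, the list of rows, each a list of 7 numbers: the shift along the tool's x, y, z in m, then the turn, a rotation vector about the tool's x, y, z in units of 5 degrees (1.0 is 5 degrees), then the opening, from 0 (shut) to 1 (fully open). A call has 1 to 20 rows; each row is the pose to reach, as a shift and turn from the pose commanded when the call began, along the tool's axes at that moment; what a row does not reach only later rows make up. A row lasts 1/12 s, in which the tool goes at most 41.7 mm and 7.16 degrees, less where a joint would pass 70% of its speed; a pose out of reach is approached as far as the arm can. A call with a gripper value outside its range is refused whole. The fingers move at their own pace and stop on an object; "grip_force" is the grip in N (left out, the last holds). Time passes only in rows, so rows that repeat a pose let the fingers close. It gives the time, the measured TCP pose, the force, the opening and the grip force at its end, in the units of the state.
- bot.get_obs(): the state, without advancing time (a new reading comes with each control period).
- bot.read_camera(name): name is "scene" or "top"; returns a dict with "img" (420x560x3 uint8, red, green, blue), "K" (3x3 intrinsics, pixels), "k1" (the pictures are not rectified: a ray, as slopes to the right and down, at radius r is drawn at 1 + k1 r^2 times it, then the intrinsics apply), "pose" (4x4, takes a point from camera to world coordinates). Camera axes: x right, y down, z forward; pixel columns grow to the right and rows downward; lengths in m; the calibration is good to about 2 mm. A picture is of the moment at which its call begins. There is no depth.
- bot.hand_in(): hands the job in; it is judged then, once.
The state is a dict: "t": time; "q": joint angles; "joint_vel": joint speeds; "joint_torque": joint torques, N m; "eef_pos": TCP position; "tool_rot": TCP orientation; "contact_force": force on the tool from outside, world axes, zero at the start; "torque": the same for the moment, N m; "gripper_width": opening from 0.0 (shut) to 1.0 (fully open); "grasp_force": force on a finger pad.
Only numpy, scipy, OpenCV 4.12 (cv2) and the standard library are available. Lean on these libraries where they do the work, as an engineer would, in place of code of your own. Each camera call takes 0.05 s, during which the arm holds its last target. There are 200 camera calls.

## Task

Take the yellow ruler by its black grip and, with the ruler's long edge, push the four small bottles back into one straight row with every bottle up against the aluminium rail, wherever its bar is clamped. Press the row home with a gentle steady push, about 10 N held for a second and never more than 15 N, without the gripper touching or tipping any bottle. Then lay the ruler flat on its blue mat again, along the mat, and let go; leave the flask, steel dish and red meter where they are.

Things in the scene. Friction and masses are not known exactly. Their poses are not given: they have to be found in the camera images.
- ruler: Flat yellow ruler, 300 mm long (its x), 70 mm wide (y), 10 mm thick, 0.22 kg, starting on the mat. Both long edges are plain, slick (friction about 0.2) and usable. On its middle a black grip block 50 mm long (x), 20 mm wide (y), 10 to 66 mm above the underside, to be pinched across its 20 mm; the blade reaches further out than the closed fingers. Origin: centre of the underside; z up.
- mat: Thin blue plastic mat fixed to the bench, 340 mm (x) by 120 mm (y), 3 mm thick; origin: centre of its underside at bench height.
- rail: The two steel feet, fixed to the bench, that carry an aluminium locating bar 20 mm deep (x), 300 mm long (y), 40 mm high. The bar is clamped rigidly in slots on the feet, parallel to this y, but up to 10 mm either way along x from mid-slot; this pose does not show it, so feel for it. Origin: centre of the underside of a bar at mid-slot. x points away from the bottles.
- rail_face (a point): Centre, at bench height, of the bar's front face (towards the bottles) if the bar were at mid-slot; the real face lies up to 10 mm nearer or farther along x. Axes as the rail's: x is the direction in which to push the bottles, y runs along the bar.
- bottle0: Loose upright plastic sample bottle with a white cap, body 44 mm diameter and 50 mm high with straight sides, 70 mm high in all, 35 to 70 g; it slides on the bench under about 0.15 to 0.5 N. Origin: centre of its underside. The four stand side by side about 56 mm apart along the rail (gaps of 4 mm or more), each at its own distance of 15 to 80 mm (its side to the bar) in front of the rail.
- bottle1: Loose upright plastic sample bottle with a blue cap, body 44 mm diameter and 50 mm high with straight sides, 70 mm high in all, 35 to 70 g; it slides on the bench under about 0.15 to 0.5 N. Origin: centre of its underside. The four stand side by side about 56 mm apart along the rail (gaps of 4 mm or more), each at its own distance of 15 to 80 mm (its side to the bar) in front of the rail.
- bottle2: Loose upright plastic sample bottle with a white cap, body 44 mm diameter and 50 mm high with straight sides, 70 mm high in all, 35 to 70 g; it slides on the bench under about 0.15 to 0.5 N. Origin: centre of its underside. The four stand side by side about 56 mm apart along the rail (gaps of 4 mm or more), each at its own distance of 15 to 80 mm (its side to the bar) in front of the rail.
- bottle3: Loose upright plastic sample bottle with a red cap, body 44 mm diameter and 50 mm high with straight sides, 70 mm high in all, 35 to 70 g; it slides on the bench under about 0.15 to 0.5 N. Origin: centre of its underside. The four stand side by side about 56 mm apart along the rail (gaps of 4 mm or more), each at its own distance of 15 to 80 mm (its side to the bar) in front of the rail.
- flask: Bystander: conical glass flask, 74 mm wide, 110 mm high. Origin: centre of its underside.
- dish: Bystander: steel weighing dish, 70 mm wide, 14 mm high. Origin: centre of its underside.
- meter: Bystander: red meter lying flat, 150 (x) by 75 (y) by 39 mm. Origin: centre of its underside.

How it is judged:
On the way:
1. the ruler presses the row against the rail: all four bottles in one line along the rail (within a 4.5 mm band, so 3 mm of spread always passes), rail loaded with more than 4 N, for 0.4 s (((x of bottle0 in the frame of rail_face between -0.0375 and -0.033 m and x of bottle1 in the frame of rail_face between -0.0375 and -0.033 m and x of bottle2 in the frame of rail_face between -0.0375 and -0.033 m and x of bottle3 in the frame of rail_face between -0.0375 and -0.033 m) or (x of bottle0 in the frame of rail_face between -0.036 and -0.0315 m and x of bottle1 in the frame of rail_face between -0.036 and -0.0315 m and x of bottle2 in the frame of rail_face between -0.036 and -0.0315 m and x of bottle3 in the frame of rail_face between -0.036 and -0.0315 m) or (x of bottle0 in the frame of rail_face between -0.0345 and -0.03 m and x of bottle1 in the frame of rail_face between -0.0345 and -0.03 m and x of bottle2 in the frame of rail_face between -0.0345 and -0.03 m and x of bottle3 in the frame of rail_face between -0.0345 and -0.03 m) or (x of bottle0 in the frame of rail_face between -0.033 and -0.0285 m and x of bottle1 in the frame of rail_face between -0.033 and -0.0285 m and x of bottle2 in the frame of rail_face between -0.033 and -0.0285 m and x of bottle3 in the frame of rail_face between -0.033 and -0.0285 m) or (x of bottle0 in the frame of rail_face between -0.0315 and -0.027 m and x of bottle1 in the frame of rail_face between -0.0315 and -0.027 m and x of bottle2 in the frame of rail_face between -0.0315 and -0.027 m and x of bottle3 in the frame of rail_face between -0.0315 and -0.027 m) or (x of bottle0 in the frame of rail_face between -0.03 and -0.0255 m and x of bottle1 in the frame of rail_face between -0.03 and -0.0255 m and x of bottle2 in the frame of rail_face between -0.03 and -0.0255 m and x of bottle3 in the frame of rail_face between -0.03 and -0.0255 m) or (x of bottle0 in the frame of rail_face between -0.0285 and -0.024 m and x of bottle1 in the frame of rail_face between -0.0285 and -0.024 m and x of bottle2 in the frame of rail_face between -0.0285 and -0.024 m and x of bottle3 in the frame of rail_face between -0.0285 and -0.024 m) or (x of bottle0 in the frame of rail_face between -0.027 and -0.0225 m and x of bottle1 in the frame of rail_face between -0.027 and -0.0225 m and x of bottle2 in the frame of rail_face between -0.027 and -0.0225 m and x of bottle3 in the frame of rail_face between -0.027 and -0.0225 m) or (x of bottle0 in the frame of rail_face between -0.0255 and -0.021 m and x of bottle1 in the frame of rail_face between -0.0255 and -0.021 m and x of bottle2 in the frame of rail_face between -0.0255 and -0.021 m and x of bottle3 in the frame of rail_face between -0.0255 and -0.021 m) or (x of bottle0 in the frame of rail_face between -0.024 and -0.0195 m and x of bottle1 in the frame of rail_face between -0.024 and -0.0195 m and x of bottle2 in the frame of rail_face between -0.024 and -0.0195 m and x of bottle3 in the frame of rail_face between -0.024 and -0.0195 m) or (x of bottle0 in the frame of rail_face between -0.0225 and -0.018 m and x of bottle1 in the frame of rail_face between -0.0225 and -0.018 m and x of bottle2 in the frame of rail_face between -0.0225 and -0.018 m and x of bottle3 in the frame of rail_face between -0.0225 and -0.018 m) or (x of bottle0 in the frame of rail_face between -0.021 and -0.0165 m and x of bottle1 in the frame of rail_face between -0.021 and -0.0165 m and x of bottle2 in the frame of rail_face between -0.021 and -0.0165 m and x of bottle3 in the frame of rail_face between -0.021 and -0.0165 m) or (x of bottle0 in the frame of rail_face between -0.0195 and -0.015 m and x of bottle1 in the frame of rail_face between -0.0195 and -0.015 m and x of bottle2 in the frame of rail_face between -0.0195 and -0.015 m and x of bottle3 in the frame of rail_face between -0.0195 and -0.015 m) or (x of bottle0 in the frame of rail_face between -0.018 and -0.0135 m and x of bottle1 in the frame of rail_face between -0.018 and -0.0135 m and x of bottle2 in the frame of rail_face between -0.018 and -0.0135 m and x of bottle3 in the frame of rail_face between -0.018 and -0.0135 m) or (x of bottle0 in the frame of rail_face between -0.0165 and -0.012 m and x of bottle1 in the frame of rail_face between -0.0165 and -0.012 m and x of bottle2 in the frame of rail_face between -0.0165 and -0.012 m and x of bottle3 in the frame of rail_face between -0.0165 and -0.012 m) or (x of bottle0 in the frame of rail_face between -0.015 and -0.0105 m and x of bottle1 in the frame of rail_face between -0.015 and -0.0105 m and x of bottle2 in the frame of rail_face between -0.015 and -0.0105 m and x of bottle3 in the frame of rail_face between -0.015 and -0.0105 m) or (x of bottle0 in the frame of rail_face between -0.0135 and -0.009 m and x of bottle1 in the frame of rail_face between -0.0135 and -0.009 m and x of bottle2 in the frame of rail_face between -0.0135 and -0.009 m and x of bottle3 in the frame of rail_face between -0.0135 and -0.009 m) or (x of bottle0 in the frame of rail_face between -0.012 and -0.0075 m and x of bottle1 in the frame of rail_face between -0.012 and -0.0075 m and x of bottle2 in the frame of rail_face between -0.012 and -0.0075 m and x of bottle3 in the frame of rail_face between -0.012 and -0.0075 m)) and y of bottle0 in the frame of rail_face between -0.15 and 0.15 m and y of bottle1 in the frame of rail_face between -0.15 and 0.15 m and y of bottle2 in the frame of rail_face between -0.15 and 0.15 m and y of bottle3 in the frame of rail_face between -0.15 and 0.15 m and angle between each of bottle0, bottle1, bottle2, bottle3's own z axis and vertical below 0.1 rad and contact force between rail and anything else above 4 N and (contact force between ruler and bottle0 above 1 N or contact force between ruler and bottle1 above 1 N or contact force between ruler and bottle2 above 1 N or contact force between ruler and bottle3 above 1 N)), for 0.4 s.
At the end, for the whole second after the job is handed in: Bottles upright (0.1 rad), at rest, within the rail's length and in one line along it, as pressed against its bar (one 4.5 mm band; up to 3 mm spread always passes); ruler flat and still on the mat, centres within 30 mm, lengths within 0.17 rad (((x of bottle0 in the frame of rail_face between -0.0375 and -0.033 m and x of bottle1 in the frame of rail_face between -0.0375 and -0.033 m and x of bottle2 in the frame of rail_face between -0.0375 and -0.033 m and x of bottle3 in the frame of rail_face between -0.0375 and -0.033 m) or (x of bottle0 in the frame of rail_face between -0.036 and -0.0315 m and x of bottle1 in the frame of rail_face between -0.036 and -0.0315 m and x of bottle2 in the frame of rail_face between -0.036 and -0.0315 m and x of bottle3 in the frame of rail_face between -0.036 and -0.0315 m) or (x of bottle0 in the frame of rail_face between -0.0345 and -0.03 m and x of bottle1 in the frame of rail_face between -0.0345 and -0.03 m and x of bottle2 in the frame of rail_face between -0.0345 and -0.03 m and x of bottle3 in the frame of rail_face between -0.0345 and -0.03 m) or (x of bottle0 in the frame of rail_face between -0.033 and -0.0285 m and x of bottle1 in the frame of rail_face between -0.033 and -0.0285 m and x of bottle2 in the frame of rail_face between -0.033 and -0.0285 m and x of bottle3 in the frame of rail_face between -0.033 and -0.0285 m) or (x of bottle0 in the frame of rail_face between -0.0315 and -0.027 m and x of bottle1 in the frame of rail_face between -0.0315 and -0.027 m and x of bottle2 in the frame of rail_face between -0.0315 and -0.027 m and x of bottle3 in the frame of rail_face between -0.0315 and -0.027 m) or (x of bottle0 in the frame of rail_face between -0.03 and -0.0255 m and x of bottle1 in the frame of rail_face between -0.03 and -0.0255 m and x of bottle2 in the frame of rail_face between -0.03 and -0.0255 m and x of bottle3 in the frame of rail_face between -0.03 and -0.0255 m) or (x of bottle0 in the frame of rail_face between -0.0285 and -0.024 m and x of bottle1 in the frame of rail_face between -0.0285 and -0.024 m and x of bottle2 in the frame of rail_face between -0.0285 and -0.024 m and x of bottle3 in the frame of rail_face between -0.0285 and -0.024 m) or (x of bottle0 in the frame of rail_face between -0.027 and -0.0225 m and x of bottle1 in the frame of rail_face between -0.027 and -0.0225 m and x of bottle2 in the frame of rail_face between -0.027 and -0.0225 m and x of bottle3 in the frame of rail_face between -0.027 and -0.0225 m) or (x of bottle0 in the frame of rail_face between -0.0255 and -0.021 m and x of bottle1 in the frame of rail_face between -0.0255 and -0.021 m and x of bottle2 in the frame of rail_face between -0.0255 and -0.021 m and x of bottle3 in the frame of rail_face between -0.0255 and -0.021 m) or (x of bottle0 in the frame of rail_face between -0.024 and -0.0195 m and x of bottle1 in the frame of rail_face between -0.024 and -0.0195 m and x of bottle2 in the frame of rail_face between -0.024 and -0.0195 m and x of bottle3 in the frame of rail_face between -0.024 and -0.0195 m) or (x of bottle0 in the frame of rail_face between -0.0225 and -0.018 m and x of bottle1 in the frame of rail_face between -0.0225 and -0.018 m and x of bottle2 in the frame of rail_face between -0.0225 and -0.018 m and x of bottle3 in the frame of rail_face between -0.0225 and -0.018 m) or (x of bottle0 in the frame of rail_face between -0.021 and -0.0165 m and x of bottle1 in the frame of rail_face between -0.021 and -0.0165 m and x of bottle2 in the frame of rail_face between -0.021 and -0.0165 m and x of bottle3 in the frame of rail_face between -0.021 and -0.0165 m) or (x of bottle0 in the frame of rail_face between -0.0195 and -0.015 m and x of bottle1 in the frame of rail_face between -0.0195 and -0.015 m and x of bottle2 in the frame of rail_face between -0.0195 and -0.015 m and x of bottle3 in the frame of rail_face between -0.0195 and -0.015 m) or (x of bottle0 in the frame of rail_face between -0.018 and -0.0135 m and x of bottle1 in the frame of rail_face between -0.018 and -0.0135 m and x of bottle2 in the frame of rail_face between -0.018 and -0.0135 m and x of bottle3 in the frame of rail_face between -0.018 and -0.0135 m) or (x of bottle0 in the frame of rail_face between -0.0165 and -0.012 m and x of bottle1 in the frame of rail_face between -0.0165 and -0.012 m and x of bottle2 in the frame of rail_face between -0.0165 and -0.012 m and x of bottle3 in the frame of rail_face between -0.0165 and -0.012 m) or (x of bottle0 in the frame of rail_face between -0.015 and -0.0105 m and x of bottle1 in the frame of rail_face between -0.015 and -0.0105 m and x of bottle2 in the frame of rail_face between -0.015 and -0.0105 m and x of bottle3 in the frame of rail_face between -0.015 and -0.0105 m) or (x of bottle0 in the frame of rail_face between -0.0135 and -0.009 m and x of bottle1 in the frame of rail_face between -0.0135 and -0.009 m and x of bottle2 in the frame of rail_face between -0.0135 and -0.009 m and x of bottle3 in the frame of rail_face between -0.0135 and -0.009 m) or (x of bottle0 in the frame of rail_face between -0.012 and -0.0075 m and x of bottle1 in the frame of rail_face between -0.012 and -0.0075 m and x of bottle2 in the frame of rail_face between -0.012 and -0.0075 m and x of bottle3 in the frame of rail_face between -0.012 and -0.0075 m)) and y of bottle0 in the frame of rail_face between -0.15 and 0.15 m and y of bottle1 in the frame of rail_face between -0.15 and 0.15 m and y of bottle2 in the frame of rail_face between -0.15 and 0.15 m and y of bottle3 in the frame of rail_face between -0.15 and 0.15 m and angle between each of bottle0, bottle1, bottle2, bottle3's own z axis and vertical below 0.1 rad and linear speed of each of bottle0, bottle1, bottle2, bottle3, ruler below 0.01 m/s and horizontal distance between ruler and mat below 0.03 m and angle between the x axis of ruler and the x axis of mat, either way round below 0.17 rad and angle between ruler's own z axis and vertical below 0.05 rad and height (world z) of ruler below 0.006 m); the robot touches nothing.
It fails at once if the rail is pressed with more than 15 N (contact force between rail and anything else above 15 N).
It fails at once if the gripper or arm touches a bottle (contact force between any of the fingers, the arm and bottle0 above 0.3 N or contact force between any of the fingers, the arm and bottle1 above 0.3 N or contact force between any of the fingers, the arm and bottle2 above 0.3 N or contact force between any of the fingers, the arm and bottle3 above 0.3 N).
It fails at once if a bottle tips by more than 0.35 rad (angle between any of bottle0, bottle1, bottle2, bottle3's own z axis and vertical above 0.35 rad).
It fails at once if a bystander is moved by more than 15 mm (distance of any of flask, dish, meter from where it was at the start of the episode above 0.015 m).
It also fails if it takes over 72 s, if anything falls off the work surface, if the arm or the gripper's body presses on something with over 40 N, if the wrist force passes 120 N, or if a joint passes its speed limit or range.

## Working session

There is one attempt and no reset: what is moved stays moved. The work goes in short steps, Python scripts to look and compute and a tool call to move; the robot and the scene stay as the last step left them, time stands still between calls to the robot, and variables do not carry over. Pictures are saved under pics/ and viewed, at most 10 in all, crops included, and the job is handed in when it is done.

Besides the shell and the picture viewer there is one more tool, called after "Request:" as name(argument=value, ...) on one line, values as JSON. servo_tool: Moves the arm, as the interface text tells. Its arguments: {"type":"object","properties":{"motion":{"type":"array"},"grip_force":{"type":"number"}},"required":["motion"]}

```bash
mkdir -p pics; cat > h.py <<'E'
import numpy as np, cv2
from station import bot
def grab(n):
    c=bot.read_camera(n); np.savez(f'/tmp/{n}.npz',K=c['K'],k1=c['k1'],pose=c['pose'],img=c['img']); return c
def save(img,name,crop=None,s=1):
    im=img[...,::-1]
    if crop: x0,y0,x1,y1=crop; im=im[y0:y1,x0:x1]
    cv2.imwrite('pics/'+name,cv2.resize(im,None,fx=s,fy=s,interpolation=cv2.INTER_CUBIC))
def ray(n,uv):
    c=np.load(f'/tmp/{n}.npz'); k=np.array([float(c['k1']),0,0,0,0])
    p=cv2.undistortPoints(np.array(uv,float).reshape(-1,1,2),c['K'],k).reshape(-1,2)
    d=np.c_[p,np.ones(len(p))]@c['pose'][:3,:3].T
    return c['pose'][:3,3],d
def at(n,uv,z):
    o,d=ray(n,uv); return o+d*((np.broadcast_to(z,len(d))-o[2])/d[:,2])[:,None]
def tri(a,b):
    o1,d1=ray('scene',a); o2,d2=ray('top',b); r=[]
    for x,y in zip(d1,d2):
        t=np.linalg.lstsq(np.c_[x,-y],o2-o1,rcond=None)[0]; p=o1+x*t[0];q=o2+y*t[1]; r.append([*(p+q)/2,np.linalg.norm(p-q)])
    return np.array(r)
E
python3 - <<'E'
from h import *
np.set_printoptions(precision=4,suppress=True)
for n in('scene','top'):
    c=grab(n); save(c['img'],n+'0.png',s=1.4); print(n,c['pose'],c['K'],c['k1'])
print(bot.get_obs(),bot.tcp_to_grasp)
E
```

```text
scene [[-0.8239  0.3972 -0.4043  0.9496]
 [ 0.5665  0.5542 -0.6098  0.6829]
 [-0.0182 -0.7315 -0.6816  0.729 ]
 [ 0.      0.      0.      1.    ]] [[475.6913   0.     278.9922]
 [  0.     475.6913 210.26  ]
 [  0.       0.       1.    ]] -0.14703531424541344
top [[-0.0035 -0.9969  0.0781  0.4756]
 [-1.      0.004   0.0069  0.0544]
 [-0.0072 -0.0781 -0.9969  1.2384]
 [ 0.      0.      0.      1.    ]] [[474.2186   0.     279.533 ]
 [  0.     474.2186 209.5076]
 [  0.       0.       1.    ]] -0.10468375527338558
{'t': 0.1, 'q': array([-1.2491,  0.4778,  0.0224,  1.5563, -0.0115,  1.1093, -0.0831]), 'joint_vel': array([-0.0007, -0.0012,  0.0007, -0.003 ,  0.002 , -0.001 ,  0.0006]), 'joint_torque': array([  0.0041, -59.7762,   1.6136, -28.1953,   0.0129,   0.005 ,
         0.    ]), 'eef_pos': array([0.2811, 0.6131, 0.2304]), 'tool_rot': array([-0.0001,  0.2132,  0.977 , -0.0008]), 'contact_force': array([0.3726, 0.7656, 0.3755]), 'torque': array([-0.0361, -0.0298,  0.0228]), 'grasp_force': 0.0, 'gripper_width': 0.9975935090299582} 0.0187
```

View pics/scene0.png

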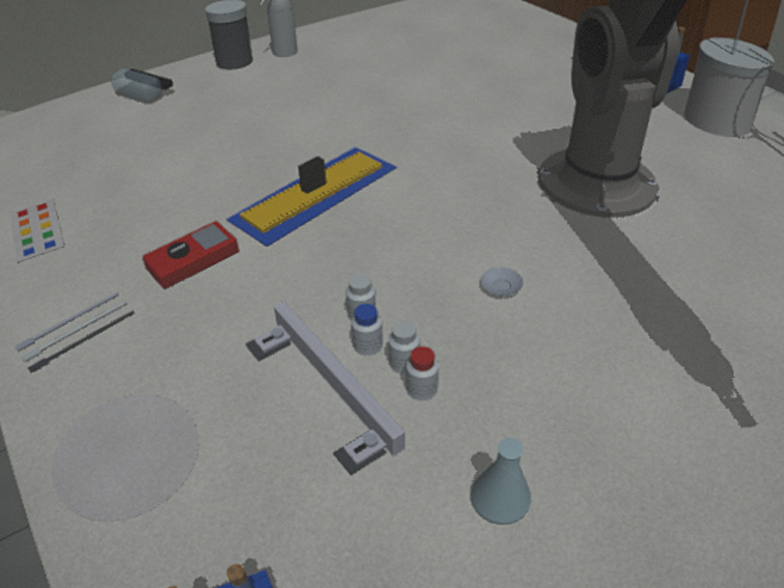

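View pics/top0.png

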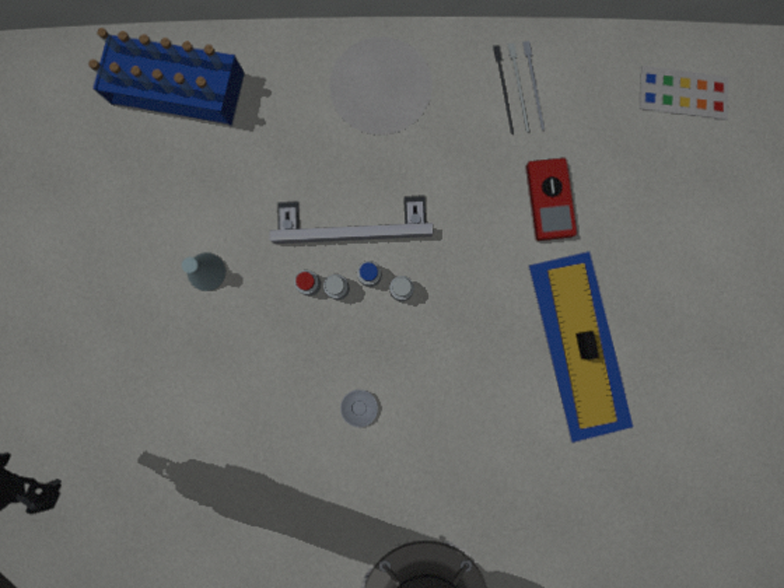

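```bash
python3 - <<'E'
from h import *
def comb(name,ct,st,cs,ss):
    t=np.load('/tmp/top.npz')['img'];s=np.load('/tmp/scene.npz')['img']
    f=lambda im,c,k:cv2.resize(im[c[1]:c[3],c[0]:c[2]],None,fx=k,fy=k,interpolation=cv2.INTER_CUBIC)
    a,b=f(t,ct,st),f(s,cs,ss); o=np.zeros((max(a.shape[0],b.shape[0]),a.shape[1]+b.shape[1],3),np.uint8)
    o[:a.shape[0],:a.shape[1]]=a;o[:b.shape[0],a.shape[1]:]=b; print(o.shape); save(o,name)
comb('mat.png',(370,170,460,320),4,(155,100,265,180),4)
comb('rail.png',(185,130,315,220),3,(170,190,300,340),3)
E
```

```text
(600, 800, 3)
(450, 780, 3)
```

View pics/mat.png

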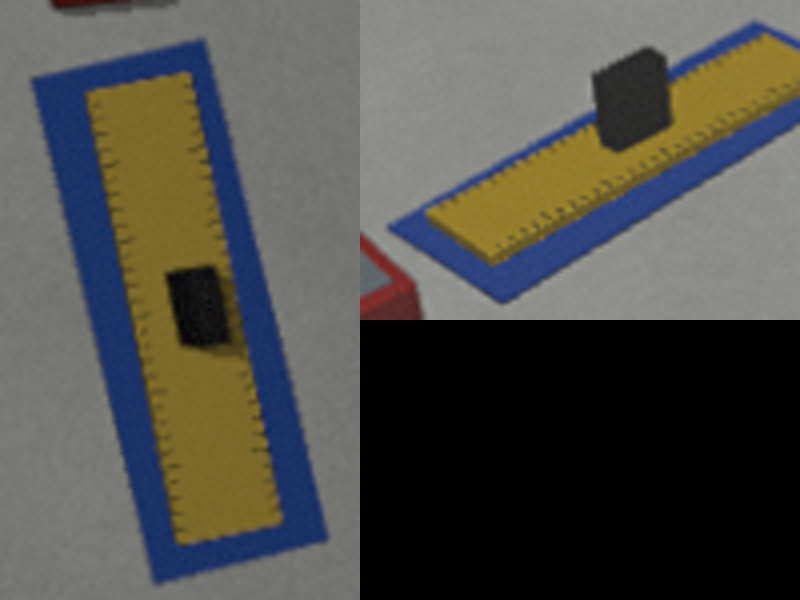

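View pics/rail.png

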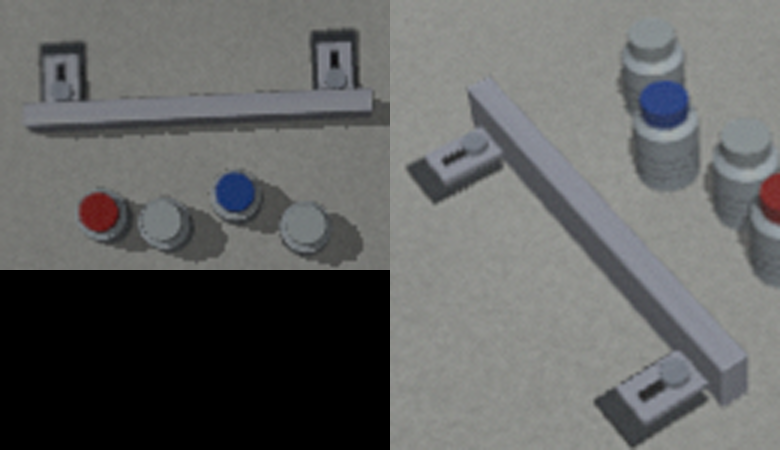

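```bash
python3 - <<'E'
from h import *
np.set_printoptions(precision=4,suppress=True)
T=lambda l,s,ox,oy:[(x/s+ox-.4,y/s+oy-.4) for x,y in l]
mt=T([(33,77),(205,40),(328,540),(155,583)],4,370,170)
rt=T([(87,92),(190,72),(283,522),(178,545)],4,370,170)
ms=T([(502-360,303),(389-360,229),(755-360,22)],4,155,100)
rs=T([(493-360,257),(427-360,213)],4,155,100)
print('mat tri',tri(ms,mt[:3])); print('ruler tri',tri(rs,rt[:2]))
bt=T([(187,271),(214,266),(167,272)],4,370,170)
bs=T([(650-360,47)],4,155,100)
for z,q,n in((.003,mt,'mat'),(.013,rt,'ruler')):
    p=at('top',q,z); d=(p[0]+p[1]-p[2]-p[3])[:2]/2; print(n,p[:,:2],'c',p.mean(0),'len',np.linalg.norm(d),'ang',np.degrees(np.arctan2(d[1],d[0])))
    print(' w',np.linalg.norm(p[0]-p[1]))
ct=T([(305,225),(235,192),(163,221),(99,212)],3,185,130)
cs=T([(653-390,35),(665-390,97),(747-390,135)],3,170,190)
print('caps tri',tri(cs,ct[:3])); print('caps',at('top',ct,.07))
# bar top corners: back left(+y), back right, front right, front left
r=T([(25,103),(372,90),(372,109),(27,127)],3,185,130)
p=at('top',r,.04);print('bar',p)
rs_=T([(722-390,373),(470-390,88),(489-390,78),(745-390,352)],3,170,190)
print('bar tri',tri(rs_,r)); 
d=p[0]-p[1];print('bar dir',np.degrees(np.arctan2(d[1],d[0])))
print('dish,flask,meter',at('top',T([(360,408),(205,272)],1.4,0,0),[.01,.05]),at('top',T([(528,160),(566,157),(577,238),(538,241)],1.4,0,0),.039))
E
```

```text
mat tri [[ 0.6259 -0.1957  0.0045  0.0007]
 [ 0.6507 -0.3117  0.0027  0.0009]
 [ 0.322  -0.3859  0.0045  0.0016]]
ruler tri [[ 0.6145 -0.2289  0.0144  0.    ]
 [ 0.6279 -0.2977  0.0138  0.0007]]
mat [[ 0.6258 -0.1959]
 [ 0.6502 -0.3114]
 [ 0.3212 -0.386 ]
 [ 0.2952 -0.2707]] c [ 0.4731 -0.291   0.003 ] len 0.33814507845334124 ang 12.761941837629777
 w 0.11803281015547543
ruler [[ 0.6146 -0.2292]
 [ 0.6276 -0.2978]
 [ 0.3345 -0.3527]
 [ 0.3209 -0.2834]] c [ 0.4744 -0.2908  0.013 ] len 0.29845614614332805 ang 10.534561605173877
 w 0.06980455232231368
caps tri [[0.5797 0.0454 0.0705 0.0014]
 [0.6071 0.103  0.072  0.0013]
 [0.5832 0.1625 0.0718 0.0011]]
caps [[0.5792 0.0458 0.07  ]
 [0.6068 0.1035 0.07  ]
 [0.583  0.163  0.07  ]
 [0.5907 0.2161 0.07  ]]
bar [[ 0.6878  0.2848  0.04  ]
 [ 0.6972 -0.0121  0.04  ]
 [ 0.6808 -0.012   0.04  ]
 [ 0.667   0.2827  0.04  ]]
bar tri [[ 0.688   0.2847  0.0396  0.0005]
 [ 0.6974 -0.0123  0.0403  0.0007]
 [ 0.6815 -0.0124  0.041   0.0019]
 [ 0.6681  0.2817  0.0407  0.0031]]
bar dir 91.82230248522252
dish,flask,meter [[0.3616 0.1223 0.01  ]
 [0.6099 0.4025 0.05  ]] [[ 0.8176 -0.1906  0.039 ]
 [ 0.8236 -0.2622  0.039 ]
 [ 0.6711 -0.2777  0.039 ]
 [ 0.6655 -0.2052  0.039 ]]
```

```bash
cat >> h.py <<'E'
from scipy.spatial.transform import Rotation as R
def rel(p,yaw,o=None):
    """tool-frame shift and turn units to reach TCP p, tool down, tool y at world yaw deg"""
    o=o or bot.get_obs(); q=o['tool_rot']; A=R.from_quat([*q[1:],q[0]])
    a=np.radians(yaw); y=np.array([np.cos(a),np.sin(a),0]); z=np.array([0,0,-1.]); B=R.from_matrix(np.c_[np.cross(y,z),y,z])
    s=A.inv().apply(np.array(p)-o['eef_pos']); w=(A.inv()*B).as_rotvec(degrees=True)/5
    print('shift',s.round(4),'turn',w.round(3)); return s,w
def st():
    o=bot.get_obs(); q=o['tool_rot']; y=R.from_quat([*q[1:],q[0]]).as_matrix()
    print('t',round(o['t'],2),'p',o['eef_pos'].round(4),'yaw',np.degrees(np.arctan2(y[1,1],y[0,1])).round(2),'tilt',y[:2,2].round(4),'F',o['contact_force'].round(2),'M',o['torque'].round(2),'w',round(o['gripper_width'],3),round(o['grasp_force'],1),'q',o['q'].round(2))
E
python3 - <<'E'
from h import *
st(); rel([.53,.14,.231],-5)
E
```

```text
t 0.1 p [0.2811 0.6131 0.2304] yaw 65.38 tilt [-0.0006 -0.0016] F [0.37 0.77 0.38] M [-0.04 -0.03  0.02] w 0.998 0.0 q [-1.25  0.48  0.02  1.56 -0.01  1.11 -0.08]
shift [-0.4234 -0.3264 -0.    ] turn [-1.6000e-02  1.3000e-02  1.4075e+01]
```

Request:
servo_tool(motion=[[[-0.423, -0.326, 0, 0, 0, 14.07, 1], [-0.423, -0.326, 0, 0, 0, 14.07, 1], [-0.423, -0.326, 0, 0, 0, 14.07, 1], [-0.423, -0.326, 0, 0, 0, 14.07, 1], [-0.423, -0.326, 0, 0, 0, 14.07, 1], [-0.423, -0.326, 0, 0, 0, 14.07, 1], [-0.423, -0.326, 0, 0, 0, 14.07, 1], [-0.423, -0.326, 0, 0, 0, 14.07, 1], [-0.423, -0.326, 0, 0, 0, 14.07, 1], [-0.423, -0.326, 0, 0, 0, 14.07, 1], [-0.423, -0.326, 0, 0, 0, 14.07, 1], [-0.423, -0.326, 0, 0, 0, 14.07, 1], [-0.423, -0.326, 0, 0, 0, 14.07, 1], [-0.423, -0.326, 0, 0, 0, 14.07, 1], [-0.423, -0.326, 0, 0, 0, 14.07, 1], [-0.423, -0.326, 0, 0, 0, 14.07, 1]]])

```text
t: 1.43
eef_pos: [0.5294, 0.1417, 0.2309]
tool_rot: [-0.0, 0.737, 0.676, -0.0]
contact_force: [-0.2, 0.6, 0.1]
gripper_width: 0.999
grasp_force: 0.0
```

```bash
python3 - <<'E'
from h import *
st(); rel([.474,-.291,.15],-79.5)
E
```

```text
t 1.43 p [0.5294 0.1417 0.2309] yaw -4.96 tilt [-0.0009  0.0003] F [-0.2   0.65  0.09] M [ 0.02  0.05 -0.01] w 0.999 0.0 q [-0.74  0.28  0.45  1.89 -0.14  1.01 -0.32]
shift [-0.4359 -0.0178  0.0809] turn [-1.1000e-02  5.0000e-03  1.4908e+01]
```

Request:
servo_tool(motion=[[[-0.436, -0.018, 0, 0, 0, 14.9, 1], [-0.436, -0.018, 0, 0, 0, 14.9, 1], [-0.436, -0.018, 0, 0, 0, 14.9, 1], [-0.436, -0.018, 0, 0, 0, 14.9, 1], [-0.436, -0.018, 0, 0, 0, 14.9, 1], [-0.436, -0.018, 0, 0, 0, 14.9, 1], [-0.436, -0.018, 0, 0, 0, 14.9, 1], [-0.436, -0.018, 0.081, 0, 0, 14.9, 1], [-0.436, -0.018, 0.081, 0, 0, 14.9, 1], [-0.436, -0.018, 0.081, 0, 0, 14.9, 1], [-0.436, -0.018, 0.081, 0, 0, 14.9, 1], [-0.436, -0.018, 0.081, 0, 0, 14.9, 1], [-0.436, -0.018, 0.081, 0, 0, 14.9, 1], [-0.436, -0.018, 0.081, 0, 0, 14.9, 1], [-0.436, -0.018, 0.081, 0, 0, 14.9, 1], [-0.436, -0.018, 0.081, 0, 0, 14.9, 1]]])

```text
t: 2.77
eef_pos: [0.4757, -0.2897, 0.1508]
tool_rot: [-0.0, 0.996, 0.094, 0.001]
contact_force: [-0.2, -0.7, 0.2]
gripper_width: 0.998
grasp_force: 0.0
```

```bash
python3 - <<'E'
from h import *
st(); rel([.4735,-.2908,.026],-79.5)
E
```

```text
t 2.77 p [ 0.4757 -0.2897  0.1508] yaw -79.24 tilt [0.0014 0.0009] F [-0.2  -0.68  0.24] M [-0.05 -0.03 -0.02] w 0.998 0.0 q [-0.16  0.48  0.78  1.96 -0.43  0.88 -0.53]
shift [-0.0025  0.0008  0.1248] turn [-0.007 -0.018  0.052]
```

Request:
servo_tool(motion=[[[-0.001, 0.0005, 0.03, 0, 0, 0.05, 1], [-0.002, 0.001, 0.06, 0, 0, 0.05, 1], [-0.002, 0.001, 0.09, 0, 0, 0.05, 1], [-0.002, 0.001, 0.11, 0, 0, 0.05, 1], [-0.002, 0.001, 0.12, 0, 0, 0.05, 1], [-0.002, 0.001, 0.124, 0, 0, 0.05, 1], [-0.002, 0.001, 0.124, 0, 0, 0.05, 1], [-0.002, 0.001, 0.124, 0, 0, 0.05, 1], [-0.002, 0.001, 0.124, 0, 0, 0.05, 0], [-0.002, 0.001, 0.124, 0, 0, 0.05, 0], [-0.002, 0.001, 0.124, 0, 0, 0.05, 0], [-0.002, 0.001, 0.124, 0, 0, 0.05, 0], [-0.002, 0.001, 0.124, 0, 0, 0.05, 0], [-0.002, 0.001, 0.124, 0, 0, 0.05, 0], [-0.002, 0.001, 0.124, 0, 0, 0.05, 0], [-0.002, 0.001, 0.124, 0, 0, 0.05, 0], [-0.002, 0.001, 0.124, 0, 0, 0.05, 0], [-0.002, 0.001, 0.124, 0, 0, 0.05, 0], [-0.002, 0.001, 0.124, 0, 0, 0.05, 0], [-0.002, 0.001, 0.124, 0, 0, 0.05, 0]]], grip_force=80)

```text
t: 4.43
eef_pos: [0.4727, -0.2934, 0.0267]
tool_rot: [0.0, 0.996, 0.089, 0.0]
contact_force: [-0.5, 1.2, 6.2]
gripper_width: 0.225
grasp_force: 78.9
```

```bash
python3 - <<'E'
from h import *
st()
c=grab('top');save(c['img'],'g.png',(340,150,480,330),3)
E
```

```text
t 4.43 p [ 0.4727 -0.2934  0.0267] yaw -79.73 tilt [ 0.0007 -0.0002] F [-0.46  1.18  6.15] M [0.1  0.07 0.  ] w 0.225 78.9 q [-0.02  0.65  0.61  2.02 -0.61  0.66 -0.39]
```

View pics/g.png

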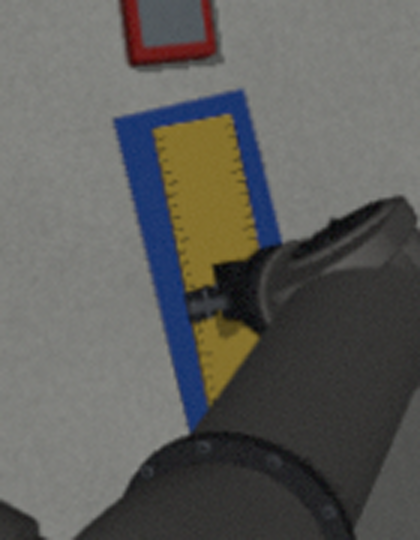

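Request:
servo_tool(motion=[[[0, 0, -0.01, 0, 0, 0, 0], [0, 0, -0.02, 0, 0, 0, 0], [0, 0, -0.04, 0, 0, 0, 0], [0, 0, -0.07, 0, 0, 0, 0], [0, 0, -0.1, 0, 0, 0, 0], [0, 0, -0.13, 0, 0, 0, 0], [0, 0, -0.14, 0, 0, 0, 0], [0, 0, -0.14, 0, 0, 0, 0], [0, 0, -0.14, 0, 0, 0, 0]]])

```text
t: 5.23
eef_pos: [0.4723, -0.2926, 0.1662]
tool_rot: [-0.0, 0.996, 0.09, 0.0]
contact_force: [-0.1, -0.3, -2.6]
gripper_width: 0.224
grasp_force: 78.4
```

```bash
python3 - <<'E'
from h import *
st(); rel([.48,.131,.165],2.2)
for n in('top','scene'):
    c=grab(n); k=np.array([float(c['k1']),0,0,0,0]); P=np.linalg.inv(c['pose'])
    ys=np.arange(.0,.275,.002); xs=np.arange(.65,.72,.0005)
    g=np.stack(np.meshgrid(xs,ys,indexing='ij')+[np.full((len(xs),len(ys)),.04)] if False else [*np.meshgrid(xs,ys,indexing='ij'),np.full((len(xs),len(ys)),.04)],-1).reshape(-1,3)
    uv=cv2.projectPoints(g,cv2.Rodrigues(P[:3,:3])[0],P[:3,3],c['K'],k)[0].reshape(len(xs),len(ys),2).astype(np.float32)
    im=cv2.remap(cv2.cvtColor(c['img'],cv2.COLOR_RGB2GRAY).astype(np.float32),uv[...,0].copy(),uv[...,1].copy(),cv2.INTER_CUBIC)
    d=np.gradient(cv2.GaussianBlur(im,(1,9),0),axis=0)
    for nm,s,a,b in(('front',1,.660,.690),('back',-1,.682,.708)):
        m=(xs>=a)&(xs<=b); x=xs[m][np.argmax(s*d[m],0)]
        y=ys.copy()
        for _ in range(6):
            p=np.polyfit(y,x,1); r=np.abs(np.polyval(p,y)-x); kk=r<=max(.0012,2*np.median(r)); y,x=y[kk],x[kk]
        print(n,nm,'tilt deg',-np.degrees(np.arctan(p[0])),'x@.135',np.polyval(p,.135),len(y),r.mean())
E
```

```text
t 5.23 p [ 0.4723 -0.2926  0.1662] yaw -79.7 tilt [0.0005 0.0006] F [-0.12 -0.27 -2.61] M [-0.01  0.04  0.01] w 0.224 78.4 q [-0.17  0.46  0.8   1.95 -0.42  0.91 -0.55]
shift [ 0.0833 -0.4154  0.0014] turn [ 0.0000e+00 -1.0000e-02 -1.6381e+01]
top front tilt deg 2.3085277369301935 x@.135 0.6743161337004633 138 0.00034912847666752314
top back tilt deg 2.3074565177089115 x@.135 0.6922516524981364 96 0.000530673956784152
scene front tilt deg 2.2163495913485733 x@.135 0.6764705334028146 81 0.0004023645004491609
scene back tilt deg 2.2852799676063085 x@.135 0.6938370600250948 138 0.00019174243484351827
```

Request:
servo_tool(motion=[[[0.008, -0.04, 0, 0, 0, -1.4, 0], [0.016, -0.08, 0, 0, 0, -2.8, 0], [0.024, -0.12, 0, 0, 0, -4.2, 0], [0.03, -0.15, 0, 0, 0, -5.6, 0], [0.036, -0.18, 0, 0, 0, -7.0, 0], [0.042, -0.21, 0, 0, 0, -8.4, 0], [0.048, -0.24, 0, 0, 0, -9.8, 0], [0.056, -0.28, 0, 0, 0, -11.2, 0], [0.063, -0.315, 0, 0, 0, -12.6, 0], [0.07, -0.35, 0, 0, 0, -14.0, 0], [0.077, -0.385, 0, 0, 0, -15.4, 0], [0.083, -0.415, 0, 0, 0, -16.4, 0], [0.083, -0.415, 0, 0, 0, -16.4, 0], [0.083, -0.415, 0, 0, 0, -16.4, 0], [0.083, -0.415, 0, 0, 0, -16.4, 0]]])

```text
t: 6.58
eef_pos: [0.4792, 0.1289, 0.165]
tool_rot: [-0.0, 0.693, 0.721, -0.001]
contact_force: [0.4, -1.2, -1.3]
gripper_width: 0.224
grasp_force: 79.1
```

```bash
python3 - <<'E'
from h import *
st(); rel([.485,.131,.036],2.28)
for n in('top','scene'): c=grab(n); save(c['img'],n+'1.png')
a=cv2.imread('pics/top1.png')[130:330,150:340];b=cv2.imread('pics/scene1.png')[130:330,150:400]
cv2.imwrite('pics/c1.png',cv2.resize(np.hstack([a,b]),None,fx=1.8,fy=1.8))
E
```

```text
t 6.58 p [0.4792 0.1289 0.165 ] yaw 2.2 tilt [-0.0025 -0.0018] F [ 0.43 -1.19 -1.29] M [-0.01  0.02  0.02] w 0.224 79.1 q [-0.73  0.28  0.41  2.06 -0.15  0.83 -0.2 ]
shift [0.0021 0.0062 0.129 ] turn [-0.029  0.019 -0.017]
```

View pics/c1.png

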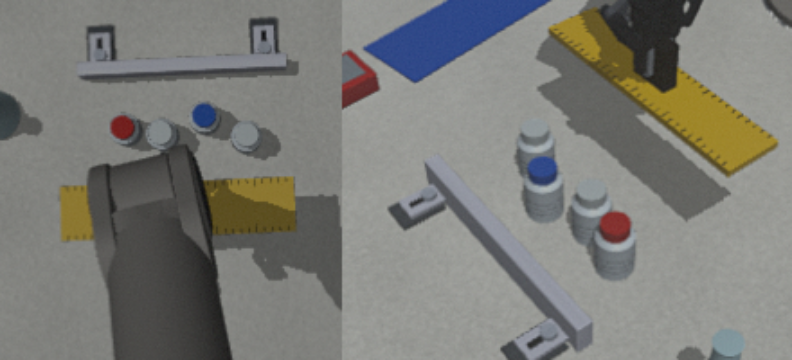

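Request:
servo_tool(motion=[[[0.002, 0.004, 0.03, -0.02, 0.02, -0.017, 0], [0.002, 0.006, 0.06, -0.02, 0.02, -0.017, 0], [0.002, 0.006, 0.09, -0.02, 0.02, -0.017, 0], [0.002, 0.006, 0.11, -0.02, 0.02, -0.017, 0], [0.002, 0.006, 0.12, -0.02, 0.02, -0.017, 0], [0.002, 0.006, 0.129, -0.02, 0.02, -0.017, 0], [0.002, 0.006, 0.129, -0.02, 0.02, -0.017, 0], [0.002, 0.006, 0.129, -0.02, 0.02, -0.017, 0], [0.002, 0.006, 0.129, -0.02, 0.02, -0.017, 0], [0.002, 0.006, 0.129, -0.02, 0.02, -0.017, 0]]])

```text
t: 7.52
eef_pos: [0.4869, 0.1325, 0.0384]
tool_rot: [0.0, 0.692, 0.721, 0.002]
contact_force: [0.3, -0.1, -1.9]
gripper_width: 0.223
grasp_force: 79.0
```

```bash
python3 - <<'E'
from h import *
st(); rel([.575,.1345,.036],2.28)
E
```

```text
t 7.52 p [0.4869 0.1325 0.0384] yaw 2.34 tilt [0.0038 0.0028] F [ 0.27 -0.08 -1.86] M [-0.02 -0.03  0.06] w 0.223 79.0 q [-0.64  0.5   0.31  2.12 -0.29  0.55 -0.08]
shift [-0.0016  0.0881  0.0028] turn [ 0.045 -0.031  0.013]
```

Request:
servo_tool(motion=[[[0, 0.003, 0.002, 0.04, -0.03, 0.01, 0], [0, 0.006, 0.002, 0.04, -0.03, 0.01, 0], [0, 0.009, 0.002, 0.04, -0.03, 0.01, 0], [0, 0.012, 0.002, 0.04, -0.03, 0.01, 0], [0, 0.015, 0.002, 0.04, -0.03, 0.01, 0], [0, 0.018, 0.002, 0.04, -0.03, 0.01, 0], [0, 0.021, 0.002, 0.04, -0.03, 0.01, 0], [0, 0.024, 0.002, 0.04, -0.03, 0.01, 0], [0, 0.027, 0.002, 0.04, -0.03, 0.01, 0], [0, 0.03, 0.002, 0.04, -0.03, 0.01, 0], [0, 0.033, 0.002, 0.04, -0.03, 0.01, 0], [0, 0.036, 0.002, 0.04, -0.03, 0.01, 0], [0, 0.039, 0.002, 0.04, -0.03, 0.01, 0], [0, 0.042, 0.002, 0.04, -0.03, 0.01, 0], [0, 0.045, 0.002, 0.04, -0.03, 0.01, 0], [0, 0.048, 0.002, 0.04, -0.03, 0.01, 0], [0, 0.051, 0.002, 0.04, -0.03, 0.01, 0], [0, 0.054, 0.002, 0.04, -0.03, 0.01, 0], [0, 0.057, 0.002, 0.04, -0.03, 0.01, 0], [0, 0.06, 0.002, 0.04, -0.03, 0.01, 0]]])

```text
t: 9.18
eef_pos: [0.546, 0.1347, 0.0353]
tool_rot: [-0.0, 0.693, 0.721, -0.001]
contact_force: [-0.8, 0.3, -2.9]
gripper_width: 0.222
grasp_force: 79.1
```

```bash
python3 - <<'E'
from h import *
st(); rel([.585,.1345,.036],2.28)
E
```

```text
t 9.18 p [0.546  0.1347 0.0353] yaw 2.31 tilt [-0.0022 -0.001 ] F [-0.81  0.27 -2.94] M [-0.    0.27  0.07] w 0.222 79.1 q [-0.59  0.58  0.31  1.98 -0.29  0.62 -0.05]
shift [-0.0018  0.039  -0.0008] turn [-0.025  0.01   0.007]
```

Request:
servo_tool(motion=[[[0, 0.003, 0, -0.02, 0.01, 0, 0], [0, 0.006, 0, -0.02, 0.01, 0, 0], [0, 0.009, 0, -0.02, 0.01, 0, 0], [0, 0.012, 0, -0.02, 0.01, 0, 0], [0, 0.015, 0, -0.02, 0.01, 0, 0], [0, 0.018, 0, -0.02, 0.01, 0, 0], [0, 0.021, 0, -0.02, 0.01, 0, 0], [0, 0.024, 0, -0.02, 0.01, 0, 0], [0, 0.027, 0, -0.02, 0.01, 0, 0], [0, 0.029, 0, -0.02, 0.01, 0, 0], [0, 0.031, 0, -0.02, 0.01, 0, 0], [0, 0.033, 0, -0.02, 0.01, 0, 0], [0, 0.035, 0, -0.02, 0.01, 0, 0], [0, 0.036, 0, -0.02, 0.01, 0, 0], [0, 0.037, 0, -0.02, 0.01, 0, 0], [0, 0.038, 0, -0.02, 0.01, 0, 0], [0, 0.038, 0, -0.02, 0.01, 0, 0], [0, 0.038, 0, -0.02, 0.01, 0, 0]]])

```text
t: 10.68
eef_pos: [0.5841, 0.1363, 0.0354]
tool_rot: [0.0, 0.693, 0.721, 0.0]
contact_force: [-0.9, 0.3, -1.9]
gripper_width: 0.223
grasp_force: 79.1
```

```bash
python3 - <<'E'
from h import *
st()
for n in('top','scene'): c=grab(n); save(c['img'],n+'2.png')
a=cv2.imread('pics/top2.png')[130:290,180:340];b=cv2.imread('pics/scene2.png')[180:340,160:320]
cv2.imwrite('pics/c2.png',cv2.resize(np.hstack([a,b]),None,fx=2.5,fy=2.5,interpolation=cv2.INTER_CUBIC))
E
```

```text
t 10.68 p [0.5841 0.1363 0.0354] yaw 2.31 tilt [0.0005 0.    ] F [-0.93  0.27 -1.95] M [0.01 0.16 0.04] w 0.223 79.1 q [-0.57  0.62  0.31  1.9  -0.29  0.67 -0.04]
```

View pics/c2.png

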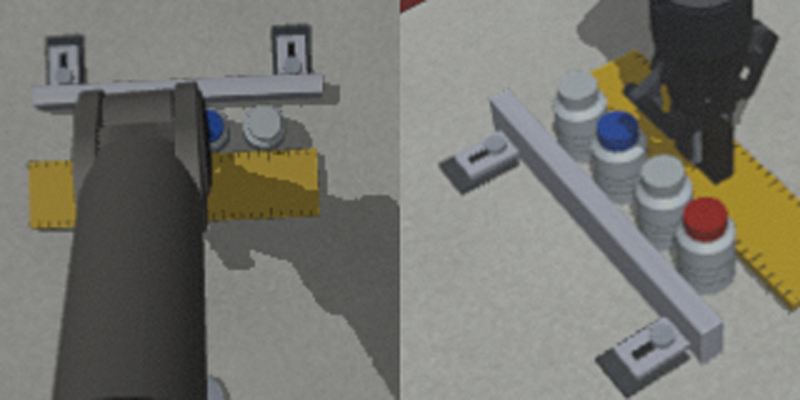

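Request:
servo_tool(motion=[[[0, 0.001, 0, 0, 0, 0, 0], [0, 0.002, 0, 0, 0, 0, 0], [0, 0.003, 0, 0, 0, 0, 0], [0, 0.004, 0, 0, 0, 0, 0], [0, 0.005, 0, 0, 0, 0, 0], [0, 0.006, 0, 0, 0, 0, 0], [0, 0.0065, 0, 0, 0, 0, 0], [0, 0.007, 0, 0, 0, 0, 0], [0, 0.007, 0, 0, 0, 0, 0]]])

```text
t: 11.53
eef_pos: [0.5911, 0.1365, 0.0354]
tool_rot: [0.0, 0.693, 0.721, 0.0]
contact_force: [-1.1, 0.9, -2.1]
gripper_width: 0.222
grasp_force: 79.1
```

```bash
python3 -c "
from h import *
st()"
```

```text
t 11.53 p [0.5911 0.1365 0.0354] yaw 2.31 tilt [0.0002 0.    ] F [-1.13  0.9  -2.11] M [-0.05  0.28 -0.02] w 0.222 79.1 q [-0.56  0.63  0.31  1.88 -0.29  0.68 -0.03]
```

Request:
servo_tool(motion=[[[0, 0.0005, 0, 0, 0, 0, 0], [0, 0.001, 0, 0, 0, 0, 0], [0, 0.0015, 0, 0, 0, 0, 0], [0, 0.002, 0, 0, 0, 0, 0], [0, 0.002, 0, 0, 0, 0, 0]]])

```text
t: 11.95
eef_pos: [0.5931, 0.1366, 0.0353]
tool_rot: [0.0, 0.693, 0.721, 0.0]
contact_force: [-0.9, 0.3, -2.3]
gripper_width: 0.223
grasp_force: 79.1
```

```bash
python3 -c "
from h import *
st()"
```

```text
t 11.95 p [0.5931 0.1366 0.0353] yaw 2.31 tilt [0.0004 0.    ] F [-0.94  0.31 -2.27] M [-0.02  0.26 -0.  ] w 0.223 79.1 q [-0.56  0.63  0.31  1.87 -0.29  0.68 -0.03]
```

Request:
servo_tool(motion=[[[0, 0.0005, 0, 0, 0, 0, 0], [0, 0.001, 0, 0, 0, 0, 0], [0, 0.001, 0, 0, 0, 0, 0]]])

```text
t: 12.2
eef_pos: [0.594, 0.1367, 0.0353]
tool_rot: [0.0, 0.693, 0.721, 0.0]
contact_force: [-1.2, 0.0, -2.5]
gripper_width: 0.223
grasp_force: 79.0
```

Request:
servo_tool(motion=[[[0, 0.0005, 0, 0, 0, 0, 0], [0, 0.001, 0, 0, 0, 0, 0], [0, 0.001, 0, 0, 0, 0, 0]]])

```text
t: 12.45
eef_pos: [0.5951, 0.1367, 0.0353]
tool_rot: [0.0, 0.693, 0.721, 0.0]
contact_force: [-1.4, -0.5, -2.3]
gripper_width: 0.229
grasp_force: 79.1
```

```bash
python3 -c "
from h import *
st()"
```

```text
t 12.45 p [0.5951 0.1367 0.0353] yaw 2.31 tilt [0.0003 0.    ] F [-1.38 -0.48 -2.25] M [-0.03  0.31  0.04] w 0.229 79.1 q [-0.56  0.63  0.31  1.87 -0.29  0.68 -0.03]
```

Request:
servo_tool(motion=[[[0, 0.0005, 0, 0, 0, 0, 0], [0, 0.0005, 0, 0, 0, 0, 0], [0, 0.0005, 0, 0, 0, 0, 0]]])

```text
t: 12.7
eef_pos: [0.5955, 0.1367, 0.0353]
tool_rot: [0.0, 0.693, 0.721, 0.0]
contact_force: [-1.5, -0.0, -2.6]
gripper_width: 0.224
grasp_force: 79.1
```

```bash
python3 -c "
from h import *
st()"
```

```text
t 12.7 p [0.5955 0.1367 0.0353] yaw 2.31 tilt [0.0003 0.0001] F [-1.51 -0.   -2.56] M [-0.04  0.36  0.  ] w 0.224 79.1 q [-0.56  0.64  0.31  1.87 -0.29  0.68 -0.03]
```

Request:
servo_tool(motion=[[[0, 0.0005, 0, 0, 0, 0, 0], [0, 0.0005, 0, 0, 0, 0, 0], [0, 0.0005, 0, 0, 0, 0, 0]]])

```text
t: 12.95
eef_pos: [0.5957, 0.1367, 0.0353]
tool_rot: [-0.0, 0.693, 0.721, -0.0]
contact_force: [-2.1, -0.2, -0.8]
gripper_width: 0.219
grasp_force: 79.3
```

Request:
servo_tool(motion=[[[0, 0.0005, 0, 0, 0, 0, 0], [0, 0.0005, 0, 0, 0, 0, 0], [0, 0.0005, 0, 0, 0, 0, 0]]])

```text
t: 13.2
eef_pos: [0.5958, 0.1368, 0.0352]
tool_rot: [-0.0, 0.693, 0.721, -0.0]
contact_force: [-4.3, 0.3, 0.4]
gripper_width: 0.226
grasp_force: 79.4
```

```bash
python3 -c "
from h import *
st()"
```

```text
t 13.2 p [0.5958 0.1368 0.0352] yaw 2.3 tilt [-0.0013 -0.    ] F [-4.31  0.34  0.39] M [-0.01  1.01 -0.21] w 0.226 79.4 q [-0.56  0.64  0.31  1.87 -0.29  0.68 -0.03]
```

Request:
servo_tool(motion=[[[0, 0.0002, 0, 0, 0, 0.03, 0], [0, 0.0003, 0, 0, 0, 0.05, 0], [0, 0.0003, 0, 0, 0, 0.05, 0], [0, 0.0003, 0, 0, 0, 0.05, 0]]])

```text
t: 13.53
eef_pos: [0.5958, 0.1367, 0.035]
tool_rot: [-0.001, 0.694, 0.72, -0.001]
contact_force: [-6.5, -0.2, 0.9]
gripper_width: 0.223
grasp_force: 79.5
```

```bash
python3 -c "
from h import *
st()"
```

```text
t 13.53 p [0.5958 0.1367 0.035 ] yaw 2.1 tilt [-0.0018 -0.0004] F [-6.47 -0.22  0.87] M [-0.02  1.24  0.14] w 0.223 79.5 q [-0.56  0.64  0.31  1.87 -0.29  0.69 -0.04]
```

Request:
servo_tool(motion=[[[0, 0.0003, 0, 0, 0, -0.01, 0], [0, 0.0005, 0, 0, 0, -0.01, 0], [0, 0.0005, 0, 0, 0, -0.01, 0], [0, 0.0005, 0, 0, 0, -0.01, 0]]])

```text
t: 13.87
eef_pos: [0.5958, 0.1367, 0.035]
tool_rot: [-0.001, 0.694, 0.72, -0.001]
contact_force: [-6.0, -0.8, 0.7]
gripper_width: 0.225
grasp_force: 79.5
```

```bash
python3 -c "
from h import *
st()"
```

```text
t 13.87 p [0.5958 0.1367 0.035 ] yaw 2.15 tilt [-0.0027 -0.0004] F [-6.02 -0.78  0.7 ] M [-0.02  1.45  0.09] w 0.225 79.5 q [-0.56  0.64  0.31  1.87 -0.29  0.69 -0.04]
```

Request:
servo_tool(motion=[[[0, 0.0003, 0, 0, 0, 0, 0], [0, 0.0005, 0, 0, 0, 0, 0], [0, 0.0005, 0, 0, 0, 0, 0], [0, 0.0005, 0, 0, 0, 0, 0]]])

```text
t: 14.2
eef_pos: [0.5959, 0.1367, 0.0348]
tool_rot: [-0.001, 0.694, 0.72, -0.001]
contact_force: [-6.7, -0.8, 1.4]
gripper_width: 0.227
grasp_force: 79.6
```

```bash
python3 -c "
from h import *
st()"
```

```text
t 14.2 p [0.5959 0.1367 0.0348] yaw 2.15 tilt [-0.0037 -0.0004] F [-6.71 -0.77  1.36] M [0.03 1.63 0.11] w 0.227 79.6 q [-0.56  0.64  0.31  1.86 -0.29  0.69 -0.04]
```

Request:
servo_tool(motion=[[[0, 0.0004, 0, 0, 0, 0, 0], [0, 0.0007, 0, 0, 0, 0, 0], [0, 0.001, 0, 0, 0, 0, 0], [0, 0.001, 0, 0, 0, 0, 0], [0, 0.001, 0, 0, 0, 0, 0]]])

```text
t: 14.62
eef_pos: [0.5959, 0.1367, 0.0346]
tool_rot: [-0.002, 0.694, 0.72, -0.002]
contact_force: [-9.2, 0.1, 1.6]
gripper_width: 0.224
grasp_force: 79.7
```

```bash
python3 -c "
from h import *
st()"
```

```text
t 14.62 p [0.5959 0.1367 0.0346] yaw 2.15 tilt [-0.0055 -0.0006] F [-9.15  0.13  1.6 ] M [0.   2.12 0.09] w 0.224 79.7 q [-0.56  0.64  0.31  1.86 -0.29  0.69 -0.03]
```

Request:
servo_tool(motion=[[[0, 0.0002, 0, 0, 0, 0, 0], [0, 0.0003, 0, 0, 0, 0, 0], [0, 0.0003, 0, 0, 0, 0, 0], [0, 0.0003, 0, 0, 0, 0, 0], [0, 0.0003, 0, 0, 0, 0, 0], [0, 0.0003, 0, 0, 0, 0, 0], [0, 0.0003, 0, 0, 0, 0, 0], [0, 0.0003, 0, 0, 0, 0, 0], [0, 0.0003, 0, 0, 0, 0, 0], [0, 0.0003, 0, 0, 0, 0, 0], [0, 0.0003, 0, 0, 0, 0, 0], [0, 0.0003, 0, 0, 0, 0, 0], [0, 0.0003, 0, 0, 0, 0, 0], [0, 0.0003, 0, 0, 0, 0, 0], [0, 0.0003, 0, 0, 0, 0, 0]]])

```text
t: 15.87
eef_pos: [0.5959, 0.1367, 0.0345]
tool_rot: [-0.002, 0.694, 0.72, -0.002]
contact_force: [-10.5, -0.9, 1.2]
gripper_width: 0.23
grasp_force: 79.7
```

```bash
python3 - <<'E'
from h import *
st()
c=grab('scene'); im=c['img'][190:310,190:330]; save(im,'press.png',s=5)
E
```

```text
t 15.87 p [0.5959 0.1367 0.0345] yaw 2.15 tilt [-0.0061 -0.0006] F [-10.52  -0.94   1.25] M [-0.06  2.24  0.1 ] w 0.23 79.7 q [-0.56  0.64  0.31  1.86 -0.29  0.69 -0.03]
```

View pics/press.png

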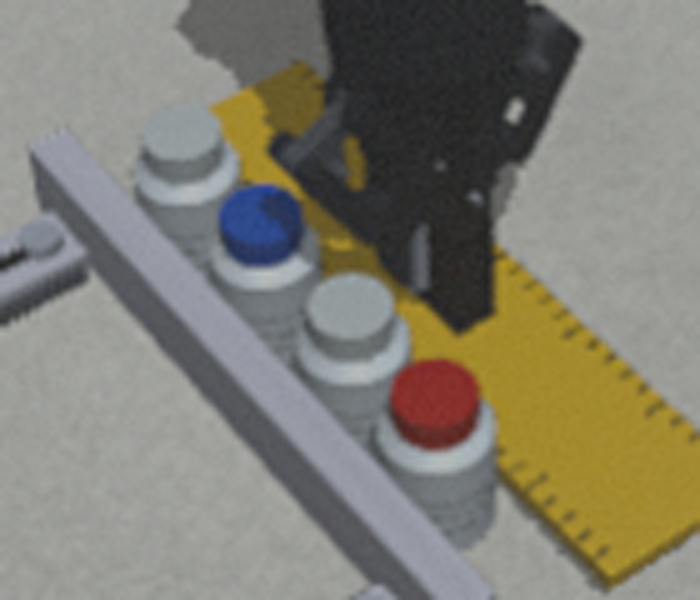

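Request:
servo_tool(motion=[[[0, -0.002, 0, 0, 0, 0, 0], [0, -0.005, 0, 0, 0, 0, 0], [0, -0.01, 0, 0, 0, 0, 0], [0, -0.02, 0, 0, 0, 0, 0], [0, -0.04, 0, 0, 0, 0, 0], [0, -0.06, 0, 0, 0, 0, 0], [0, -0.08, 0, 0, 0, 0, 0], [0, -0.1, 0, 0, 0, 0, 0], [0, -0.11, -0.03, 0, 0, 0, 0], [0, -0.115, -0.06, 0, 0, 0, 0], [0, -0.115, -0.1, 0, 0, 0, 0], [0, -0.115, -0.13, 0, 0, 0, 0], [0, -0.115, -0.13, 0, 0, 0, 0], [0, -0.115, -0.13, 0, 0, 0, 0], [0, -0.115, -0.13, 0, 0, 0, 0]]])

```text
t: 17.17
eef_pos: [0.4834, 0.1326, 0.1649]
tool_rot: [-0.0, 0.694, 0.72, 0.0]
contact_force: [-0.3, -0.5, -2.6]
gripper_width: 0.222
grasp_force: 79.6
```

```bash
python3 - <<'E'
from h import *
np.set_printoptions(precision=4,suppress=True)
st(); rel([.472,-.2925,.165],-79.7)
c=grab('top'); grab('scene')
a=cv2.resize(c['img'][125:215,185:315],None,fx=3,fy=3,interpolation=cv2.INTER_CUBIC);s=np.load('/tmp/scene.npz')['img'][190:310,190:320]
s=cv2.resize(s,None,fx=3,fy=3,interpolation=cv2.INTER_CUBIC)
o=np.zeros((360,780,3),np.uint8);o[:270,:390]=a;o[:,390:]=s;save(o,'after.png')
E
```

```text
t 17.17 p [0.4834 0.1326 0.1649] yaw 2.12 tilt [-0.0002  0.0004] F [-0.31 -0.47 -2.6 ] M [-0.    0.04  0.01] w 0.222 79.6 q [-0.75  0.29  0.42  2.05 -0.16  0.83 -0.2 ]
shift [-0.4244 -0.0271 -0.0003] turn [-0.005 -0.002 16.364]
```

View pics/after.png

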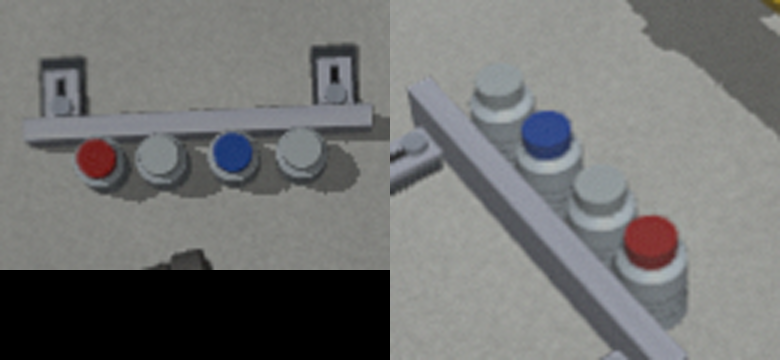

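Request:
servo_tool(motion=[[[-0.035, -0.002, 0, 0, 0, 1.3, 0], [-0.07, -0.005, 0, 0, 0, 2.7, 0], [-0.105, -0.007, 0, 0, 0, 4.1, 0], [-0.14, -0.009, 0, 0, 0, 5.5, 0], [-0.175, -0.011, 0, 0, 0, 6.9, 0], [-0.21, -0.013, 0, 0, 0, 8.3, 0], [-0.245, -0.015, 0, 0, 0, 9.7, 0], [-0.28, -0.018, 0, 0, 0, 11.1, 0], [-0.315, -0.02, 0, 0, 0, 12.5, 0], [-0.35, -0.022, 0, 0, 0, 13.9, 0], [-0.385, -0.025, 0, 0, 0, 15.3, 0], [-0.41, -0.026, 0, 0, 0, 16.1, 0], [-0.424, -0.027, 0, 0, 0, 16.36, 0], [-0.424, -0.027, 0, 0, 0, 16.36, 0], [-0.424, -0.027, 0, 0, 0, 16.36, 0], [-0.424, -0.027, 0, 0, 0, 16.36, 0]]])

```text
t: 18.6
eef_pos: [0.4723, -0.2908, 0.1641]
tool_rot: [-0.001, 0.996, 0.091, -0.001]
contact_force: [-0.4, 0.3, -2.5]
gripper_width: 0.224
grasp_force: 79.3
```

```bash
python3 - <<'E'
from h import *
st(); rel([.473,-.2925,.028],-78.5)
E
```

```text
t 18.6 p [ 0.4723 -0.2908  0.1641] yaw -79.62 tilt [-0.0021  0.0012] F [-0.37  0.31 -2.53] M [0.02 0.06 0.  ] w 0.224 79.3 q [-0.18  0.47  0.82  1.95 -0.43  0.91 -0.54]
shift [0.0007 0.002  0.1361] turn [-0.018  0.021 -0.223]
```

Request:
servo_tool(motion=[[[0, 0.001, 0.03, 0, 0, -0.1, 0], [0.001, 0.002, 0.06, -0.01, 0.02, -0.2, 0], [0.001, 0.002, 0.09, -0.01, 0.02, -0.22, 0], [0.001, 0.002, 0.11, -0.01, 0.02, -0.22, 0], [0.001, 0.002, 0.12, -0.01, 0.02, -0.22, 0], [0.001, 0.002, 0.13, -0.01, 0.02, -0.22, 0], [0.001, 0.002, 0.133, -0.01, 0.02, -0.22, 0], [0.001, 0.002, 0.135, -0.01, 0.02, -0.22, 0], [0.001, 0.002, 0.136, -0.01, 0.02, -0.22, 0], [0.001, 0.002, 0.136, -0.01, 0.02, -0.22, 0], [0.001, 0.002, 0.136, -0.01, 0.02, -0.22, 0]]])

```text
t: 19.52
eef_pos: [0.4746, -0.2941, 0.0301]
tool_rot: [0.001, 0.995, 0.099, 0.002]
contact_force: [-0.3, 0.5, -1.9]
gripper_width: 0.222
grasp_force: 79.5
```

```bash
python3 -c "
from h import *
st()"
```

```text
t 19.52 p [ 0.4746 -0.2941  0.0301] yaw -78.59 tilt [ 0.0033 -0.001 ] F [-0.3   0.53 -1.92] M [-0.    0.04  0.03] w 0.222 79.5 q [-0.03  0.65  0.63  2.01 -0.62  0.67 -0.36]
```

Request:
servo_tool(motion=[[[-0.0005, -0.001, 0.001, 0, 0, 0, 0], [-0.001, -0.001, 0.002, 0, 0, 0, 0], [-0.001, -0.001, 0.003, 0, 0, 0, 0], [-0.001, -0.001, 0.003, 0, 0, 0, 0], [-0.001, -0.001, 0.003, 0, 0, 0, 0]]])

```text
t: 19.93
eef_pos: [0.4729, -0.2931, 0.0267]
tool_rot: [0.0, 0.995, 0.099, 0.001]
contact_force: [-1.7, 1.8, 5.8]
gripper_width: 0.225
grasp_force: 80.1
```

```bash
python3 -c "
from h import *
st()"
```

```text
t 19.93 p [ 0.4729 -0.2931  0.0267] yaw -78.6 tilt [ 0.0022 -0.0001] F [-1.68  1.84  5.84] M [ 0.33  0.44 -0.04] w 0.225 80.1 q [-0.03  0.66  0.63  2.02 -0.63  0.66 -0.36]
```

Resting on the mat (Fz +5.8 N at the original height). Release and rise.

Request:
servo_tool(motion=[[[0, 0, -0.0005, 0, 0, 0, 0.3], [0, 0, -0.0005, 0, 0, 0, 0.5], [0, 0, -0.0005, 0, 0, 0, 0.8], [0, 0, -0.0005, 0, 0, 0, 1], [0, 0, -0.0005, 0, 0, 0, 1], [0, 0, -0.0005, 0, 0, 0, 1], [0, 0, -0.0005, 0, 0, 0, 1], [0, 0, -0.0005, 0, 0, 0, 1], [0, 0, -0.0005, 0, 0, 0, 1], [0, 0, -0.0005, 0, 0, 0, 1], [0, 0, -0.02, 0, 0, 0, 1], [0, 0, -0.05, 0, 0, 0, 1], [0, 0, -0.09, 0, 0, 0, 1], [0, 0, -0.13, 0, 0, 0, 1], [0, 0, -0.16, 0, 0, 0, 1], [0, 0, -0.2, 0, 0, 0, 1], [0, 0, -0.2, 0, 0, 0, 1], [0, 0, -0.2, 0, 0, 0, 1]]])

```text
t: 21.43
eef_pos: [0.4737, -0.2936, 0.2284]
tool_rot: [0.001, 0.995, 0.1, 0.003]
contact_force: [-0.3, 0.2, -0.6]
gripper_width: 1.0
grasp_force: 0.0
```

```bash
python3 - <<'E'
from h import *
st(); c=grab('scene'); save(c['img'],'fin.png',(100,60,360,340),2)
E
```

```text
t 21.43 p [ 0.4737 -0.2936  0.2284] yaw -78.58 tilt [ 0.0066 -0.0015] F [-0.3   0.16 -0.61] M [ 0.01 -0.03 -0.01] w 1.0 0.0 q [-0.24  0.38  0.89  1.89 -0.35  1.02 -0.58]
```

View pics/fin.png

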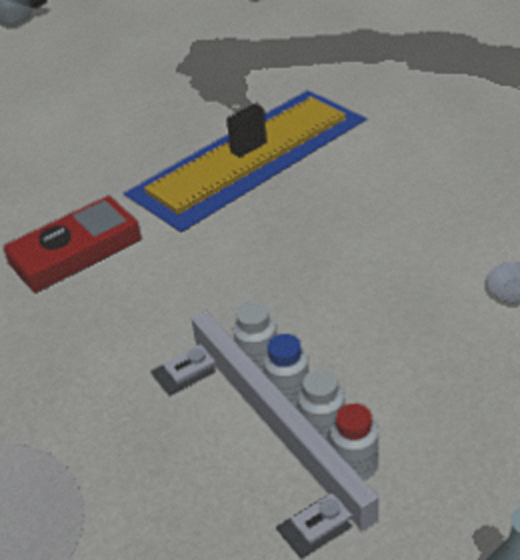

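The ruler lies flat on the mat, the bottles stand in a row at the bar, and the gripper is clear of everything.

```bash
python3 -c "
from station import bot
print(bot.hand_in())"
```

```text
the job is handed in; nothing more can be done
None
```

I handed in the job at about 21 s of the 72 s allowed. The four bottles are pressed in a straight row against the bar at about 9–10.5 N for over a second, the ruler is flat on its mat, and the gripper is clear. No verdict came back from the hand-in.

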